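# Fill the tin and hold the overhanging plank

## Task

Pour all six steel balls from the cup into the blue tin on the plank and stand the cup back upright on the bench. Then slide the plank straight out along its stand, tin end first, until its red line is over the stand's edge, so that the tin reaches across to the next worker. It would now tip off, so finish still holding it level and flat on the stand; spill nothing, never let the plank tip, and leave the other things on the bench where they are.

Things in the scene. Friction and masses are not known exactly. Their poses are not given: they have to be found in the camera images.
- stand: Fixed grey steel stand on the bench; flat top 260 mm (its x) by 170 mm (its y), 80 mm above the bench. Origin: centre of its underside. Its x axis is level and is the direction in which the plank is to slide out (roughly the robot's left, +y).
- stand_edge (a point): Middle of the stand's outer top edge (130, 0, 80 mm in the stand's frame); axes as the stand's. The edge runs along y and can be seen on both sides of the plank.
- plank: Loose pale wooden plank lying on the stand, 340 mm (x) by 110 mm (y), 16 mm thick, with a tin fixed on its outer (+x) end and a dark grip block on its inner end; about 0.45 kg. Origin: centre of its underside; z up. It overhangs the stand by 60 to 110 mm at the start, stable even with the tin filled. With the red line over the edge its balance point is some 60 mm outside: let go, it tips.
- plank_mark (a point): Middle of the red line (6 mm wide) painted across the plank's top face and sides, at x = -30 mm, z = 16 mm in the plank's frame; 90 to 140 mm inside the stand's edge at the start. Slide the plank until this point is over the stand's edge.
- grip_block (a point): Centre of the top of the dark wooden grip block fixed on the plank at x = -150 mm: 24 mm thick along the plank's x, 80 mm along its y, 40 mm high above the plank's top face (top 56 mm above the plank's underside). Can be pinched from above across its 24 mm.
- tin_floor (a point): Centre of the inner floor of the round blue tin that is screwed to the plank at x = 110 mm; outer radius 50 mm at the foot, 52 mm at the rim, wall 3 mm, 60 mm high (floor 3 mm thick).
- tin_rim (a point): Centre of the mouth of the tin, 76 mm above the plank's underside.
- cup: Loose square open steel cup with upright walls, 56 x 56 mm outside, 70 mm high, walls and floor 3 mm, 0.12 kg, holding six balls (0.2 kg, up to about 37 mm). Origin: centre of its underside; x and y are square to its faces, z is up towards the mouth. Stands on the bench at the robot's right. Grip it on two opposite faces; the balls roll out once it is tilted a little beyond 90 degrees.
- cup_rim (a point): Centre of the cup's mouth, 70 mm above its underside.
- ball0_center (a point): Centre of steel ball 1 of 6: 20 mm in diameter, 33 g, in the cup at the start.
- ball1_center (a point): Centre of steel ball 2 of 6: 20 mm in diameter, 33 g, in the cup at the start.
- ball2_center (a point): Centre of steel ball 3 of 6: 20 mm in diameter, 33 g, in the cup at the start.
- ball3_center (a point): Centre of steel ball 4 of 6: 20 mm in diameter, 33 g, in the cup at the start.
- ball4_center (a point): Centre of steel ball 5 of 6: 20 mm in diameter, 33 g, in the cup at the start.
- ball5_center (a point): Centre of steel ball 6 of 6: 20 mm in diameter, 33 g, in the cup at the start.
- oil_bottle: Bystander: upright white bottle with yellow label, 60 mm wide, 140 mm high, right of and beyond the stand. Origin: centre of its underside.
- screwdriver: Bystander: screwdriver with red handle lying on the bench at the left (26 mm high, partly below where the plank will reach), 200 mm long along its x. Origin: its middle, on the bench.
Mind the look-alikes: they are no part of the job. Several things look just like the cup: the one meant starts farthest from the robot's base.

How it is judged:
On the way, in this order (a step that is already met when the one before it is completed fails the run):
1. all six balls lie in the tin (horizontal distance between each of ball0_center, ball1_center, ball2_center, ball3_center, ball4_center, ball5_center and tin_floor below 0.05 m and z of ball0_center in the frame of plank between 0.016 and 0.07 m and z of ball1_center in the frame of plank between 0.016 and 0.07 m and z of ball2_center in the frame of plank between 0.016 and 0.07 m and z of ball3_center in the frame of plank between 0.016 and 0.07 m and z of ball4_center in the frame of plank between 0.016 and 0.07 m and z of ball5_center in the frame of plank between 0.016 and 0.07 m), for 0.2 s.
2. the cup stands upright on the bench, let go (angle between cup's own z axis and vertical below 0.1 rad and height (world z) of cup below 0.006 m and contact force between the fingers and cup below 0.05 N), for 0.2 s.
3. the held plank is out with its red line over the stand's edge, level (x of plank_mark in the frame of stand_edge between -0.01 and 0.01 m and y of plank_mark in the frame of stand_edge between -0.035 and 0.035 m and z of plank_mark in the frame of stand_edge between 0.01 and 0.022 m and angle between the x axis of plank and the x axis of stand, either way round below 0.12 rad and angle between plank's own z axis and vertical below 0.05 rad and contact force between the fingers and plank above 1 N), for 0.2 s.
At the end, for the whole second after the job is handed in: Fingers press on the plank (over 1 N); red line within 10 mm of the edge along the slide, 35 mm of its middle sideways; plank straight within 0.12 rad, level within 0.05 rad, on the stand within 6 mm, at rest; six balls in the tin; cup upright on the bench, not touched (all of step 1 and all of step 2 and all of step 3 and linear speed of plank below 0.02 m/s); the arm keeps its last pose, push and grip.
It fails at once if the plank tips by more than 0.2 rad (angle between plank's own z axis and vertical above 0.2 rad).
It fails at once if a ball falls onto the bench (height (world z) of any of ball0_center, ball1_center, ball2_center, ball3_center, ball4_center, ball5_center below 0.0115 m).
It fails at once if a bystander is displaced by more than 40 mm (distance of any of oil_bottle, screwdriver from where it was at the start of the episode above 0.04 m).
It also fails if it takes over 64 s, if anything falls off the work surface, if the arm or the gripper's body presses on something with over 40 N, if the wrist force passes 120 N, or if a joint passes its speed limit or range.

## Robot

A 7-joint arm with a two-finger parallel gripper is mounted at the origin on the work surface. World frame = base frame: x ahead of the robot, y to its left, z up, the work surface at z = 0. Lengths are in m, angles in rad, forces in N, time in s.
With the tool pointing down it reaches from about 0.425 to 1.025 m from the base axis. Payload 9.4 kg.
Tool frame: the origin (TCP) lies between the finger pads; the fingertips stand 11 mm ahead of it and the grasp point (between the pads) lies 8 mm behind it (env.tcp_to_tips is the distance from the TCP to the fingertips, in m); z points along the fingers, y is the line along which they close (so a half turn about z gives the same grasp; the last joint's range is limited). The gripper opens to 85 mm and grips with 20 to 120 N. Pads are 22 mm wide; open, the fingers measure 114 mm over their backs; the gripper's body (76 mm by 85 mm) begins 54 mm behind the grasp point. The pads swing forward as they close: fully open they stand 13 mm farther back than shut.
Start: joints at [1.261, 0.599, -0.003, 1.599, 0.002, 0.943, -0.08], TCP at [0.167, -0.705, 0.242] pointing down, gripper open.
Joint ranges: [-2.57, 2.57], [-0.35, 1.97], [-1.29, 1.29], [0.11, 2.56], [-1.05, 4.19], [0.11, 1.86], [-2.63, 2.63]. Speed limits (rad/s): [2.22, 2.22, 3.01, 3.01, 3.14, 3.14, 3.14].

## Interface

Orientations are given as a rotation vector (axis times angle).
In Python, from workcell import env gives the robot as it stands.
- The arm moves only by the tool play_rows, never from a script. Its argument "motion" is a list of rows, each a list of 7 numbers: the shift along the tool's x, y, z in cm, then the turn, a rotation vector about the tool's x, y, z in degrees, then the closure in counts, from 0 (fully open) to 255 (shut). A call has 1 to 20 rows; each row is the pose to reach, as a shift and turn from the pose commanded when the call began, along the tool's axes at that moment; what a row does not reach only later rows make up. A row lasts 1/8 s, in which the tool goes at most 62.5 mm and 10.7 degrees, less where a joint would pass 70% of its speed; a pose out of reach is approached as far as the arm can. A call with a gripper value outside its range is refused whole. The fingers move at their own pace and stop on an object; the grip force is fixed at half the most. Time passes only in rows, so rows that repeat a pose let the fingers close. It gives the time, the measured TCP pose, the force, the opening and the grip force at its end, in the units of the state.
- env.get_obs(): the state, without advancing time (a new reading comes with each control period).
- env.get_image(name): name is "side" or "top"; returns a dict with "frame" (420x560x3 uint8, red, green, blue), "depth" (420x560 float32, m along the optical axis (not along the pixel's ray), 0 where there is no reading), "K" (3x3 intrinsics, pixels), "distortion" ([k1, k2, p1, p2, k3] as OpenCV has them; the pictures are not rectified), "position" and "orientation" of the camera in the world. Camera axes: x right, y down, z forward; pixel columns grow to the right and rows downward; lengths in m; the calibration is good to about 2 mm. A picture is of the moment at which its call begins.
- env.hand_in(): hands the job in; it is judged then, once.
The state is a dict: "clock": time; "qpos": joint angles; "joint_vel": joint speeds; "joint_efforts": joint torques, N m; "ee_pos": TCP position; "tool_rot": TCP orientation; "contact_force": force on the tool from outside, world axes, zero at the start; "torque": the same for the moment, N m; "grip_width": opening from 0.0 (shut) to 1.0 (fully open); "finger_force": force on a finger pad.
Only numpy, scipy, OpenCV 4.12 (cv2) and the standard library are available. Lean on these libraries where they do the work, as an engineer would, in place of code of your own. Each camera call takes 0.05 s, during which the arm holds its last target. There are 200 camera calls.

## Working session

There is one attempt and no reset: what is moved stays moved. The work goes in short steps, Python scripts to look and compute and a tool call to move; the robot and the scene stay as the last step left them, time stands still between calls to the robot, and variables do not carry over. Pictures are saved under pics/ and viewed, at most 10 in all, crops included, and the job is handed in when it is done.

Besides the shell and the picture viewer there is one more tool, called by a JSON object that holds its "name" and its "arguments". play_rows: Moves the arm, as the interface text tells. Its arguments: {"type":"object","properties":{"motion":{"type":"array"}},"required":["motion"]}

```bash
mkdir -p pics; cat > h.py <<'E'
import numpy as np, cv2
from scipy.spatial.transform import Rotation as R
from workcell import env
def shot(n,f=None):
    im=env.get_image(n)
    if f: cv2.imwrite('pics/'+f,im['frame'][:,:,::-1])
    return im
def rot(im):
    o=np.array(im['orientation'],float)
    return o if o.shape==(3,3) else R.from_rotvec(o).as_matrix()
def cloud(im):
    h,w=im['depth'].shape
    u,v=np.meshgrid(np.arange(w),np.arange(h))
    p=cv2.undistortPoints(np.stack([u,v],-1).reshape(-1,1,2).astype(np.float64),np.array(im['K'],float),np.array(im['distortion'],float)).reshape(h,w,2)
    d=im['depth'][...,None]
    c=np.concatenate([p*d,d],-1)
    P=c@rot(im).T+np.array(im['position'])
    P[im['depth']<=0]=np.nan
    return P
E
python3 - <<'E'
from h import *
for n in('side','top'):
    im=shot(n,n+'0.png'); np.save(n+'0.npy',cloud(im)); print(n,im['position'],im['orientation'],im['K'][0][0])
o=env.get_obs(); print(o['ee_pos'],o['tool_rot'],o['clock'],env.tcp_to_tips)
E
```

```text
side [ 0.21741551 -0.58865871  0.81095409] [-2.3567315   0.55413225 -0.20968787] 399.35020284240284
top [ 0.38645611 -0.01479125  1.36164332] [-2.17734435  2.18658842 -0.09321185] 456.80056253809306
[ 0.16716505 -0.70505064  0.24148916] [-3.11893474e+00 -3.64849733e-01  4.27261357e-04] 0.1 0.011
```

View pics/top0.png

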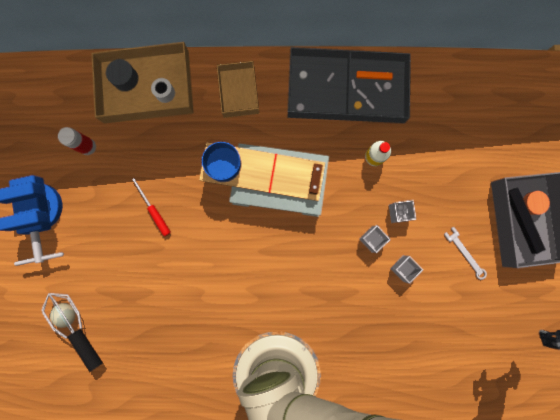

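View pics/side0.png

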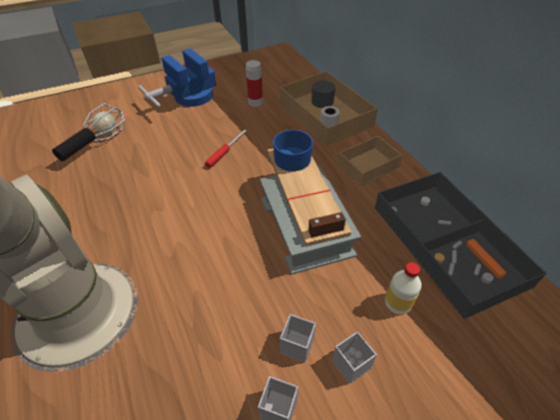

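The top view shows three cup look-alikes at (403,211), (375,239) and (407,269). The one at (403,211) is farthest from the base at (275,370). In the side view it is at (354,356) with balls visible. The tin is at top (221,162), the red line at (273,173), the grip block at (315,178), the bottle at (378,153) and the screwdriver at (152,210).

```bash
python3 - <<'E'
from h import *
T=np.load('top0.npy');S=np.load('side0.npy')
t=cv2.imread('pics/top0.png');s=cv2.imread('pics/side0.png')
cv2.imwrite('pics/c.png',np.hstack([cv2.resize(t[140:290,340:440],(400,600),interpolation=2),cv2.resize(s[310:410,255:388][:, :],(400,300)).repeat(2,0)[:600]]))
def rect(P,m,name):
    q=P[m&np.isfinite(P[...,0])]
    r=cv2.minAreaRect((q[:,:2]*1000).astype(np.float32)); print(name,len(q),np.round(r[0],1),np.round(r[1],1),round(r[2],1),'zmed',np.round(np.median(q[:,2]),4))
v,u=np.mgrid[:420,:560]
def box(a,b,c,d): return (u>=a)&(u<b)&(v>=c)&(v<d)
def zr(P,a,b): return (P[...,2]>a)&(P[...,2]<b)
for n,b in dict(A=(388,420,195,226),B=(358,391,223,255),C=(391,425,254,287)).items():
    rect(T,box(*b)&zr(T,.058,.08),'cup'+n)
rect(S,box(330,380,330,385)&zr(S,.06,.076),'cupA side')
hsv=cv2.cvtColor(t,cv2.COLOR_BGR2HSV);H,Sa,V=cv2.split(hsv)
red=((H<6)|(H>174))&(Sa>150)&(V>120)
rect(T,red&box(255,290,140,200)&zr(T,.085,.11),'redline')
rect(T,box(200,332,140,215)&zr(T,.088,.104),'plank')
rect(T,box(200,332,140,215)&zr(T,.07,.0865),'standtop')
rect(T,box(305,330,155,205)&zr(T,.122,.146),'block')
rect(T,box(195,250,130,190)&zr(T,.145,.17),'tinrim')
rect(T,box(360,395,130,170)&zr(T,.03,.2),'bottle')
rect(T,box(125,175,175,240)&zr(T,.006,.05),'screwdr')
hs=cv2.cvtColor(s,cv2.COLOR_BGR2HSV);H,Sa,V=cv2.split(hs)
red=((H<6)|(H>174))&(Sa>150)&(V>120)
rect(S,red&box(280,335,180,210)&zr(S,.085,.11),'redline side')
rect(S,box(300,350,205,240)&zr(S,.122,.146),'block side')
rect(S,box(270,315,125,170)&zr(S,.145,.17),'tinrim side')
rect(S,box(255,365,160,270)&zr(S,.07,.0865),'standtop side')
E
```

```text
cupA 124 [ 477.3 -370.7] [56.7 58. ] 6.7 zmed 0.0687
cupB 123 [ 397.7 -286.1] [57.1 57.4] 42.9 zmed 0.069
cupC 130 [ 311.6 -379.5] [56.8 57.5] 42.5 zmed 0.0688
cupA side 343 [ 477.5 -371.2] [57.6 55.4] 6.8 zmed 0.0692
redline 42 [583.1   7. ] [  2.9 109.6] 79.9 zmed 0.0965
plank 4041 [573.8  37.9] [341.6 144.5] 80.5 zmed 0.0968
standtop 2009 [575.   26.2] [339.3 171.1] 81.6 zmed 0.0803
block 266 [ 562.8 -112.6] [23.9 80.6] 80.2 zmed 0.1362
tinrim 205 [607.5 143.1] [102.2 102.2] 1.3 zmed 0.1551
bottle 447 [ 645.9 -297.8] [60.3 56.8] 41.5 zmed 0.0976
screwdr 412 [493.1 373.6] [142.8 180.6] 87.9 zmed 0.0202
redline side 44 [581.8   6.6] [  5.2 106.3] 80.0 zmed 0.0973
block side 439 [ 561.5 -111.5] [28.2 81. ] 80.5 zmed 0.1363
tinrim side 335 [607.1 144.5] [103.9 102.2] 43.6 zmed 0.1527
standtop side 2275 [573.   16.1] [318.9 173.2] 81.6 zmed 0.081
```

View pics/c.png

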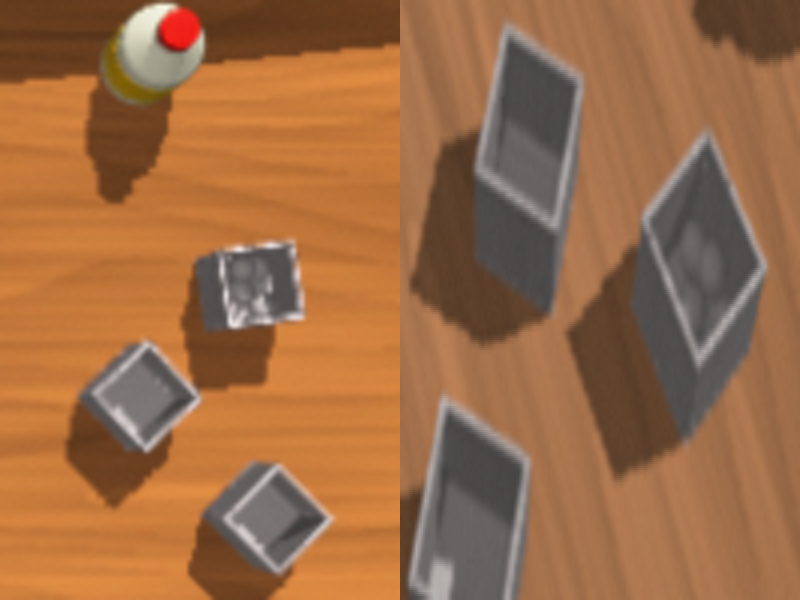

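Choosing the cup at (403,211): the crop shows the balls inside it, and the other two are empty. Next I compute the leaned approach (body leaning to the right, so the pour swings the other way), along with the stand edge.

```bash
cat >> h.py <<'E'
def lean(e_deg,th_deg,flip=1):
    """tool orientation: body leans th from vertical toward azimuth e"""
    e=np.radians(e_deg);th=np.radians(th_deg)
    ev=np.array([np.cos(e),np.sin(e),0]);b=np.cos(th)*np.array([0,0,1])+np.sin(th)*ev
    z=-b;y=flip*np.cross([0,0,1],ev);x=np.cross(y,z)
    return np.stack([x,y,z],1)
def row(p,Rt,p0=None,R0=None):
    if p0 is None:
        o=env.get_obs();p0=o['ee_pos'];R0=R.from_rotvec(o['tool_rot']).as_matrix()
    d=R0.T@(np.array(p)-p0)*100; r=R.from_matrix(R0.T@Rt).as_rotvec(degrees=True)
    print(np.round(d,2),np.round(r,1))
E
python3 - <<'E'
from h import *
T=np.load('top0.npy');S=np.load('side0.npy')
c=np.array([.4774,-.371])
for e in(-83.3,6.7):
  for f in(1,-1):
    Rt=lean(e,45,f);print(e,f);row(np.r_[c,.20]+Rt[:,2]*.008,Rt)
# stand edge
a=np.radians(80.0)
for n,P in(('T',T),('S',S)):
    q=P[np.isfinite(P[...,0])];q=q[(abs(q[:,2]-.0805)<.006)&(abs(q[:,0]-.575)<.13)&(q[:,1]>-.16)&(q[:,1]<.2)]
    for a in(80,81.6):
        a_=np.radians(a);ax=np.array([np.cos(a_),np.sin(a_)]);la=np.array([-ax[1],ax[0]])
        s=(q[:,:2]-[.5824,.0068])@ax;l=(q[:,:2]-[.5824,.0068])@la
        for lo in(-.1,-.08,-.07,-.06,.06,.07,.08):
            m=(l>lo)&(l<lo+.01)
            if m.sum()>5: print(n,a,lo,m.sum(),np.round(np.percentile(s[m],[0,2,98,100]),4))
E
```

```text
-83.3 1
[ 37.96 -25.9    4.75] [ 32.5  36.6 -78.7]
-83.3 -1
[ 37.96 -25.9    4.75] [ 37.7 -33.5  91.1]
6.7 1
[ 37.33 -25.4    4.75] [  66.5    3.7 -160.6]
6.7 -1
[ 37.33 -25.4    4.75] [  2.5 -44.9   6.3]
T 80 -0.08 160 [-0.1482 -0.1452  0.094   0.103 ]
T 80 -0.07 313 [-0.1491 -0.1454  0.1066  0.1113]
T 80 -0.06 25 [-0.1478 -0.1466  0.0666  0.075 ]
T 80 0.06 322 [-0.1528 -0.1476  0.1017  0.1068]
T 80 0.07 317 [-0.1523 -0.1465  0.1018  0.1067]
T 80 0.08 319 [-0.1538 -0.1495  0.1003  0.1059]
T 81.6 -0.08 145 [-0.1495 -0.1462  0.1013  0.1063]
T 81.6 -0.07 298 [-0.1506 -0.1453  0.1027  0.1094]
T 81.6 -0.06 51 [-0.1508 -0.1494 -0.0104  0.0067]
T 81.6 0.06 319 [-0.1511 -0.1453  0.1035  0.1086]
T 81.6 0.07 316 [-0.15   -0.146   0.1034  0.1077]
T 81.6 0.08 321 [-0.1511 -0.1452  0.1032  0.1083]
S 80 -0.08 146 [-0.1489 -0.1474  0.0697  0.0909]
S 80 -0.07 247 [-0.149  -0.1476  0.1054  0.1117]
S 80 -0.06 24 [-0.15   -0.1496 -0.1355 -0.1345]
S 80 0.06 335 [-0.1527 -0.1502  0.1027  0.1087]
S 80 0.07 325 [-0.1537 -0.1513  0.0998  0.108 ]
S 80 0.08 330 [-0.1529 -0.1511  0.1013  0.1096]
S 81.6 -0.08 124 [-0.1501 -0.1492  0.1031  0.1097]
S 81.6 -0.07 246 [-0.1508 -0.1494  0.0947  0.109 ]
S 81.6 -0.06 38 [-0.1516 -0.1507 -0.0984 -0.0943]
S 81.6 0.06 326 [-0.1501 -0.1491  0.1034  0.1106]
S 81.6 0.07 336 [-0.1517 -0.1491  0.1037  0.1118]
S 81.6 0.08 335 [-0.1506 -0.1485  0.1024  0.1107]
```

{"name": "play_rows", "arguments": {"motion": [[38,-26,0,0,0,0,0],[38,-26,0,0,0,0,0],[38,-26,0,0,0,0,0],[38,-26,4.8,32.5,36.6,-78.7,0],[38,-26,4.8,32.5,36.6,-78.7,0],[38,-26,4.8,32.5,36.6,-78.7,0],[38,-26,4.8,32.5,36.6,-78.7,0],[38,-26,4.8,32.5,36.6,-78.7,0],[38,-26,4.8,32.5,36.6,-78.7,0],[38,-26,4.8,32.5,36.6,-78.7,0],[38,-26,4.8,32.5,36.6,-78.7,0],[38,-26,4.8,32.5,36.6,-78.7,0],[38,-26,4.8,32.5,36.6,-78.7,0],[38,-26,4.8,32.5,36.6,-78.7,0]]}}

```text
clock: 1.85
ee_pos: [0.4769, -0.3646, 0.1942]
tool_rot: [-1.645, -1.844, -0.679]
contact_force: [0.2, 0.3, 0.4]
grip_width: 1.003
finger_force: 0.0
```

```bash
cat > st.py <<'E'
from h import *
o=env.get_obs();M=R.from_rotvec(o['tool_rot']).as_matrix()
print(round(o['clock'],2),'q',np.round(o['qpos'],3),'p',np.round(o['ee_pos'],4),'z',np.round(M[:,2],3),'y',np.round(M[:,1],3),'F',np.round(o['contact_force'],1),'g',round(float(o['grip_width']),3),np.round(o['finger_force'],1))
E
python3 st.py; python3 - <<'E'
from h import *
Rt=lean(-83.3,45)
row(np.r_[.4774,-.371,.20]+Rt[:,2]*.008,Rt)
E
```

```text
1.85 q [ 1.149  0.882 -0.655  1.548 -0.099  1.366  0.716] p [ 0.4769 -0.3646  0.1942] z [-0.081  0.701 -0.708] y [ 0.993  0.114 -0.001] F [0.2 0.3 0.4] g 1.003 0.0
[-0.04 -0.02 -0.07] [ 0.1  0.1 -0.1]
```

```bash
cat > kin.py <<'E'
from h import *
import itertools
from scipy.optimize import least_squares
D=[([1.261,.599,-.003,1.599,.002,.943,-.08],[.16716505,-.70505064,.24148916],[-3.11893474,-.364849733,.000427])]
o=env.get_obs();D.append((list(o['qpos']),o['ee_pos'],o['tool_rot']))
rz=lambda a:R.from_euler('z',a);ry=lambda a:R.from_euler('y',a)
def fk(q,s,P):
    c,c7,d,L1,L2,Lt,e1,e2,e3,dy=P
    A=rz(c+s[0]*q[0]);p=np.array([0,0,d])
    A=A*ry(q[1]);A=A*rz(s[1]*q[2]);p=p+A.apply([e1,dy,L1])
    A=A*ry(q[3]);A=A*rz(s[2]*q[4]);p=p+A.apply([e2,0,L2])
    A=A*ry(q[5]);p=p+A.apply([e3,0,Lt]);A=A*rz(s[3]*q[6]+c7)
    return p,A
def fit(D):
    best=None
    for s in itertools.product([1,-1],repeat=4):
        for c,c7 in itertools.product([0,1.57,3.14,-1.57],repeat=2):
            def f(P):
                r=[]
                for q,p,w in D:
                    a,A=fk(q,s,P);r+=list(a-p)+list(.5*(A.inv()*R.from_rotvec(w)).as_rotvec())
                return np.r_[r,1e-3*(P[2:]-[.3,.4,.4,.2,0,0,0,0])]
            z=least_squares(f,[c,c7,.35,.4,.4,.25,0,0,0,0])
            if best is None or z.cost<best[0]: best=(z.cost,s,z.x,f(z.x))
    return best
if __name__=='__main__':
    b=fit(D);print(b[0],b[1],np.round(b[2],3),np.abs(b[3][:12]).max());np.save('kin.npy',np.r_[b[1],b[2]])
E
python3 kin.py
```

```text
5.515483662378928e-07 (-1, -1, -1, -1) [-0.    -4.712  0.324  0.5    0.442  0.328  0.04  -0.142  0.033 -0.057] 0.0010004003131484625
```

{"name": "play_rows", "arguments": {"motion": [[0,0,6,0,0,0,0],[0,0,11.4,0,0,0,0],[0,0,11.4,0,0,0,0]]}}

```text
clock: 2.22
ee_pos: [0.4659, -0.2813, 0.1126]
tool_rot: [-1.639, -1.844, -0.677]
contact_force: [-0.1, -0.0, 1.0]
grip_width: 1.001
finger_force: 0.0
```

I sent that approach too early: it moved along the leaned axis, not straight down. Nothing was touched. I'll back out and come straight down over the cup.

```bash
python3 kin.py; python3 - <<'E'
from h import *
Rt=lean(-83.3,45)
for h in(.19,.15,.033): row([.4768,-.3654,h],Rt)
E
```

```text
5.812278980595051e-07 (-1, -1, -1, -1) [-0.     1.571  0.294  0.652  0.425  0.396  0.013 -0.076  0.045 -0.057] 0.0010004002759071028
[ -0.5    0.06 -11.47] [-0.2 -0.1 -0. ]
[-3.34  0.07 -8.64] [-0.2 -0.1 -0. ]
[-11.62   0.11  -0.38] [-0.2 -0.1 -0. ]
```

{"name": "play_rows", "arguments": {"motion": [[-0.5,0,-5.8,0,0,0,0],[-0.5,0,-11.5,0,0,0,0],[-0.5,0,-11.5,0,0,0,0],[-3.3,0.1,-8.6,0,0,0,0],[-6,0.1,-6,0,0,0,0],[-8.8,0.1,-3.2,0,0,0,0],[-11.6,0.1,-0.4,0,0,0,0],[-11.6,0.1,-0.4,0,0,0,0]]}}

```text
clock: 3.22
ee_pos: [0.4771, -0.3679, 0.0324]
tool_rot: [-1.641, -1.842, -0.679]
contact_force: [0.1, 0.3, 0.0]
grip_width: 1.002
finger_force: 0.0
```

{"name": "play_rows", "arguments": {"motion": [[0,0,0,0,0,0,130],[0,0,0,0,0,0,150],[0,0,0,0,0,0,200],[0,0,0,0,0,0,200],[0,0,0,0,0,0,200],[0,0,0,0,0,0,200]]}}

```text
clock: 3.98
ee_pos: [0.4793, -0.3697, 0.0366]
tool_rot: [-1.644, -1.848, -0.681]
contact_force: [-0.9, -2.0, 7.6]
grip_width: 0.649
finger_force: 64.3
```

```bash
python3 st.py; python3 - <<'E'
from h import *
im=shot('side','s1.png')
cv2.imwrite('pics/s1c.png',cv2.resize(im['frame'][200:420,200:480,::-1],(784,600)))
E
```

```text
3.98 q [ 1.123  1.072 -0.603  1.567 -0.019  1.183  0.771] p [ 0.4793 -0.3697  0.0366] z [-0.08   0.701 -0.709] y [0.993 0.115 0.002] F [-0.9 -2.   7.6] g 0.649 64.3
```

View pics/s1c.png

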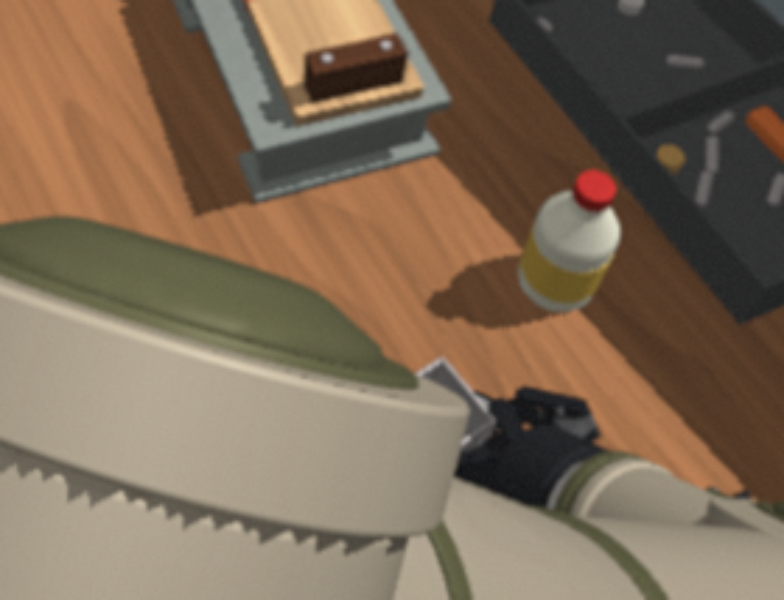

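The image shows the fingers holding the target cup and the bottle undisturbed. The opening is 0.649, about 55 mm. Lifting.

{"name": "play_rows", "arguments": {"motion": [[1.8,0,-1.8,0,0,0,200],[5,0,-5,0,0,0,200],[8.5,0,-8.5,0,0,0,200],[12,0,-12,0,0,0,200],[15.5,0,-15.6,0,0,0,200],[15.5,0,-15.6,0,0,0,200]]}}

```text
clock: 4.78
ee_pos: [0.4801, -0.3696, 0.2601]
tool_rot: [-1.646, -1.854, -0.681]
contact_force: [-0.3, -0.2, -3.6]
grip_width: 0.651
finger_force: 64.6
```

```bash
python3 st.py; cat >> kin.py <<'E'
    D+=[([1.149,.882,-.655,1.548,-.099,1.366,.716],[.4769,-.3646,.1942],[-1.645,-1.844,-.679]),([1.123,1.072,-.603,1.567,-.019,1.183,.771],[.4793,-.3697,.0366],[-1.644,-1.848,-.681])]
    b=fit(D);print(b[0],b[1],np.round(b[2],3),np.abs(b[3][:-8]).max());np.save('kin.npy',np.r_[b[1],b[2]])
    s,P=b[1],b[2]
    lo=np.array([-2.57,-.35,-1.29,.11,-1.05,.11,-2.63])+.03;hi=np.array([2.57,1.97,1.29,2.56,4.19,1.86,2.63])-.03
    q0=np.clip(np.array(o['qpos'],float),lo+.01,hi-.01)
    g=np.array([.6122,.1021,.21])
    for th in(45,15,-15,-45,-60,-70):
        Rt=lean(-83.3,th);tp=g+[0,0,.06 if th==45 else 0]+.008*Rt[:,2]
        def f(q):
            a,A=fk(q,s,P);return np.r_[10*(a-tp),(A.inv()*R.from_matrix(Rt)).as_rotvec(),.005*(q-q0)]
        z=least_squares(f,q0,bounds=(lo,hi));q0=np.clip(z.x,lo+.01,hi-.01);print(th,np.round(z.x,2),np.abs(f(z.x)[:6]).max().round(3))
    row(g+[0,0,.06]+.008*lean(-83.3,45)[:,2],lean(-83.3,45))
E
python3 kin.py
```

```text
4.78 q [ 1.156  0.817 -0.673  1.497 -0.127  1.464  0.695] p [ 0.4801 -0.3696  0.2601] z [-0.077  0.697 -0.713] y [0.993 0.116 0.006] F [-0.3 -0.2 -3.6] g 0.651 64.6
5.482246124416276e-07 (-1, -1, -1, -1) [-0.     1.571  0.336  0.485  0.447  0.318  0.04  -0.133  0.025 -0.057] 0.0010004003205492426
1.6896153611808737e-05 (-1, -1, -1, -1) [-1.00e-03  1.57e+00  2.94e-01  6.67e-01  3.72e-01  3.45e-01  8.50e-02
 -1.30e-02  3.40e-02 -5.60e-02] 0.0039879415943939525
45 [ 0.62  0.7  -0.81  1.89 -0.42  0.82  0.35] 0.0
15 [ 0.17  0.55 -0.43  1.94 -0.06  0.67 -0.04] 0.0
-15 [-0.36  0.55 -0.06  1.93  0.4   0.79 -0.6 ] 0.0
-45 [-0.71  0.73  0.16  1.89  0.69  1.05 -0.96] 0.0
-60 [-0.82  0.85  0.24  1.86  0.76  1.19 -1.06] 0.0
-70 [-0.87  0.94  0.29  1.84  0.8   1.28 -1.11] 0.0
[32.91 18.6  31.96] [0.3 0.4 0.2]
```

{"name": "play_rows", "arguments": {"motion": [[2,1.1,1.9,0,0,0,200],[6,3.4,5.8,0,0,0,200],[10,5.6,9.7,0,0,0,200],[14,7.9,13.6,0,0,0,200],[18,10.1,17.5,0,0,0,200],[22,12.4,21.4,0,0,0,200],[26,14.7,25.2,0,0,0,200],[30,17,29.1,0,0,0,200],[32,18.1,31,0,0,0,200],[32.9,18.6,32,0,0,0,200],[32.9,18.6,32,0,0,0,200]]}}

```text
clock: 6.15
ee_pos: [0.6096, 0.1079, 0.26]
tool_rot: [-1.642, -1.847, -0.679]
contact_force: [-0.2, -0.3, -2.8]
grip_width: 0.651
finger_force: 64.5
```

```bash
python3 st.py; python3 - <<'E'
from h import *
g=np.array([.6122,.1021,.21])
for th in(45,15,-15,-30,-45,-55,-65):
    Rt=lean(-83.3,th);row(g+.008*Rt[:,2],Rt)
im=shot('top','t2.png')
cv2.imwrite('pics/t2c.png',cv2.resize(im['frame'][90:270,150:390,::-1],(800,600)))
E
```

```text
6.15 q [ 0.596  0.715 -0.814  1.82  -0.385  0.85   0.298] p [0.6096 0.1079 0.26  ] z [-0.082  0.701 -0.708] y [0.993 0.117 0.   ] F [-0.2 -0.3 -2.8] g 0.651 64.5
[-3.96  0.19  3.91] [-0.   0.1  0. ]
[-4.36  0.19  3.8 ] [  0.  -29.9   0. ]
[-4.65  0.19  3.51] [  0.  -59.9   0. ]
[-4.73  0.19  3.32] [  0.  -74.9   0. ]
[-4.76  0.19  3.11] [  0.  -89.9   0. ]
[-4.75  0.19  2.97] [  0.  -99.9   0. ]
[-4.71  0.19  2.84] [   0.  -109.9    0. ]
```

View pics/t2c.png

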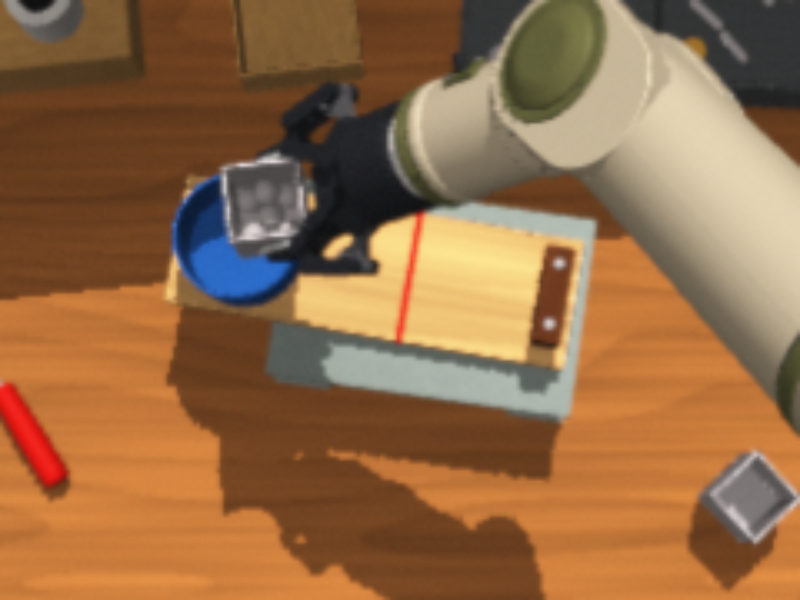

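The balls are in the cup, above the tin's near side (crop (265,205)). Starting the first part of the tilt.

{"name": "play_rows", "arguments": {"motion": [[-0.3,0.1,0.2,0,-5,0,200],[-0.8,0.2,0.6,0,-12,0,200],[-1.4,0.2,1,0,-20,0,200],[-2,0.2,1.5,0,-28,0,200],[-2.6,0.2,1.8,0,-36,0,200],[-3.2,0.2,2.1,0,-43,0,200],[-3.8,0.2,2.5,0,-50,0,200],[-4.3,0.2,2.9,0,-56,0,200],[-4.6,0.2,3.3,0,-62,0,200],[-4.7,0.2,3.4,0,-68,0,200],[-4.7,0.2,3.4,0,-70,0,200],[-4.7,0.2,3.4,0,-70,0,200]]}}

```text
clock: 7.7
ee_pos: [0.6131, 0.0984, 0.2027]
tool_rot: [1.853, 2.081, -0.412]
contact_force: [-0.2, 0.8, -3.1]
grip_width: 0.65
finger_force: 65.4
```

```bash
python3 st.py; python3 - <<'E'
from h import *
g=np.array([.6122,.1021,.208])
for th in(-35,-45,-55,-65):
    Rt=lean(-83.3,th);row(g+.008*Rt[:,2],Rt)
E
```

```text
7.7 q [-0.427  0.577 -0.046  1.861  0.546  0.942 -0.731] p [0.6131 0.0984 0.2027] z [ 0.048 -0.42  -0.906] y [ 0.993  0.115 -0.   ] F [-0.2  0.8 -3.1] g 0.65 65.4
[-0.02 -0.05  0.14] [ -0.1 -10.   -0.1]
[-0.15 -0.05  0.11] [ -0.1 -20.   -0.1]
[-0.28 -0.05  0.05] [ -0.1 -30.   -0.1]
[-0.4  -0.05 -0.03] [ -0.1 -40.   -0.1]
```

{"name": "play_rows", "arguments": {"motion": [[0,0,0.1,0,-4,0,200],[0,0,0.1,0,-8,0,200],[-0.1,0,0.1,0,-11,0,200],[-0.1,0,0.1,0,-14,0,200],[-0.1,0,0.1,0,-17,0,200],[-0.2,0,0.1,0,-20,0,200],[-0.2,0,0.1,0,-23,0,200],[-0.2,0,0.1,0,-26,0,200],[-0.3,0,0,0,-29,0,200],[-0.3,0,0,0,-32,0,200],[-0.3,0,0,0,-35,0,200],[-0.4,0,0,0,-38,0,200],[-0.4,0,0,0,-41,0,200],[-0.4,0,0,0,-43,0,200],[-0.4,0,0,0,-43,0,200],[-0.4,0,0,0,-43,0,200],[-0.4,0,0,0,-43,0,200]]}}

```text
clock: 9.82
ee_pos: [0.6138, 0.095, 0.2052]
tool_rot: [1.384, 1.552, -0.932]
contact_force: [0.4, -0.1, -0.6]
grip_width: 0.649
finger_force: 66.1
```

```bash
python3 st.py; python3 - <<'E'
from h import *
a=shot('top')['frame'];b=shot('side')['frame']
cv2.imwrite('pics/p3.png',np.hstack([cv2.resize(a[110:230,180:280,::-1],(400,480)),cv2.resize(b[90:210,240:340,::-1],(400,480))]))
E
```

```text
9.82 q [-0.788  0.858  0.195  1.811  0.843  1.361 -1.078] p [0.6138 0.095  0.2052] z [ 0.107 -0.921 -0.374] y [0.993 0.115 0.001] F [ 0.4 -0.1 -0.6] g 0.649 66.1
```

View pics/p3.png

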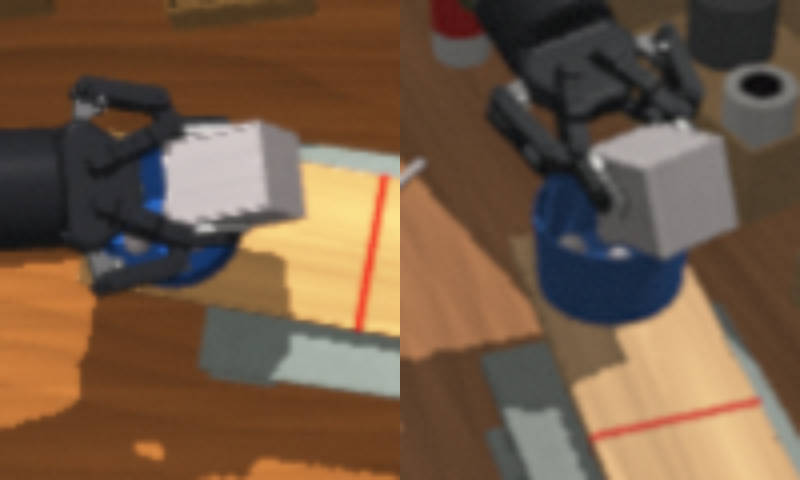

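Both views show balls in the tin (crop (575,242) and (620,255)) and the cup tilted over it. The wrist load fell by about 2.2 N, which matches all six balls. Raising and turning back.

{"name": "play_rows", "arguments": {"motion": [[-2,0,-0.8,0,0,0,200],[-5,0,-2,0,0,0,200],[-8.5,0,-3.4,0,0,0,200],[-8.5,0,-3.4,0,9,0,200],[-8.5,0,-3.4,0,19,0,200],[-8.5,0,-3.4,0,29,0,200],[-8.5,0,-3.4,0,39,0,200],[-8.5,0,-3.4,0,49,0,200],[-8.5,0,-3.4,0,59,0,200],[-8.5,0,-3.4,0,69,0,200],[-8.5,0,-3.4,0,79,0,200],[-8.5,0,-3.4,0,89,0,200],[-8.5,0,-3.4,0,99,0,200],[-8.5,0,-3.4,0,109,0,200],[-8.5,0,-3.4,0,113,0,200],[-8.5,0,-3.4,0,113,0,200]]}}

```text
clock: 11.92
ee_pos: [0.6135, 0.0926, 0.2958]
tool_rot: [-1.646, -1.845, -0.679]
contact_force: [-0.1, 0.9, -1.2]
grip_width: 0.647
finger_force: 66.0
```

```bash
python3 st.py; python3 - <<'E'
from h import *
Rt=lean(-83.3,45)
row([.48,-.369,.26],Rt)
row([.48,-.369,.05],Rt)
a=shot('top');P=cloud(a);g=a['frame']
cv2.imwrite('pics/p4.png',np.hstack([cv2.resize(g[110:230,180:280,::-1],(400,480)),cv2.resize(shot('side')['frame'][90:210,240:340,::-1],(400,480))]))
E
```

```text
11.93 q [ 0.442  0.598 -0.509  1.789 -0.603  1.007  0.488] p [0.6135 0.0926 0.2958] z [-0.08   0.701 -0.709] y [ 0.994  0.114 -0.   ] F [-0.1  0.9 -1.2] g 0.647 66.0
[-33.96 -18.5  -28.74] [ 0.1  0.1 -0.1]
[-48.77 -18.5  -13.85] [ 0.1  0.1 -0.1]
```

View pics/p4.png

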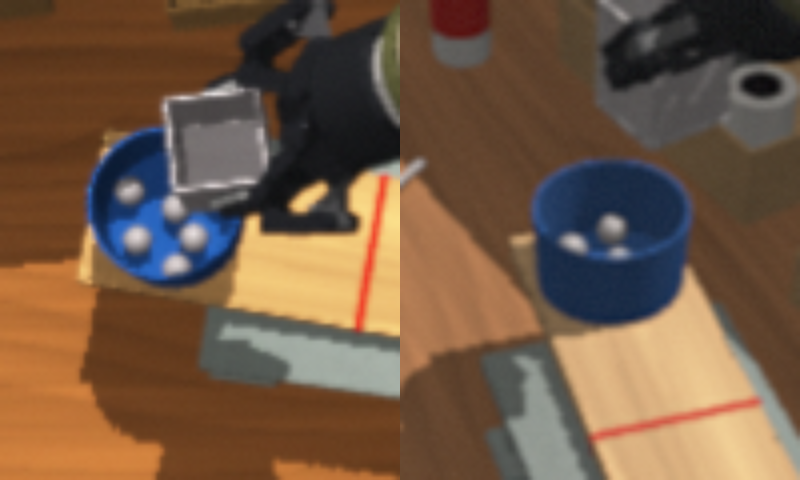

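The cup is empty. Five balls show in the tin and the sixth is hidden behind the cup. Carrying the cup back.

{"name": "play_rows", "arguments": {"motion": [[-2,-1.1,-1.7,0,0,0,200],[-6,-3.3,-5,0,0,0,200],[-10,-5.4,-8.5,0,0,0,200],[-14,-7.6,-11.8,0,0,0,200],[-18,-9.8,-15.2,0,0,0,200],[-22,-12,-18.6,0,0,0,200],[-26,-14.2,-22,0,0,0,200],[-30,-16.3,-25.4,0,0,0,200],[-33,-18,-28,0,0,0,200],[-34,-18.5,-28.7,0,0,0,200],[-37,-18.5,-25.7,0,0,0,200],[-40.5,-18.5,-22.2,0,0,0,200],[-44,-18.5,-18.7,0,0,0,200],[-47,-18.5,-15.6,0,0,0,200],[-48.7,-18.5,-13.9,0,0,0,200],[-48.7,-18.5,-13.9,0,0,0,200]]}}

```text
clock: 14.02
ee_pos: [0.4817, -0.3652, 0.0503]
tool_rot: [-1.641, -1.846, -0.679]
contact_force: [-0.0, 0.0, -0.0]
grip_width: 0.651
finger_force: 66.0
```

```bash
python3 st.py; python3 - <<'E'
from h import *
Rt=lean(-83.3,45)
for z in (.041,.0367):row([.48,-.369,z],Rt)
E
```

```text
14.03 q [ 0.961  0.994 -0.311  1.582 -0.26   1.209  0.993] p [ 0.4817 -0.3652  0.0503] z [-0.083  0.702 -0.707] y [ 0.993  0.118 -0.   ] F [-0.  0. -0.] g 0.651 66.0
[-0.91 -0.21  0.4 ] [-0.  0.  0.]
[-1.22 -0.21  0.7 ] [-0.  0.  0.]
```

{"name": "play_rows", "arguments": {"motion": [[-0.4,0,0.3,0,0,0,200],[-0.6,0,0.6,0,0,0,200],[-0.6,0,0.6,0,0,0,200]]}}

```text
clock: 14.4
ee_pos: [0.4815, -0.3665, 0.0428]
tool_rot: [-1.643, -1.847, -0.68]
contact_force: [0.6, -0.0, -0.9]
grip_width: 0.652
finger_force: 66.0
```

```bash
python3 st.py
```

```text
14.4 q [ 0.962  1.004 -0.31   1.582 -0.258  1.199  0.997] p [ 0.4815 -0.3665  0.0428] z [-0.081  0.701 -0.709] y [0.993 0.116 0.001] F [ 0.6 -0.  -0.9] g 0.652 66.0
```

{"name": "play_rows", "arguments": {"motion": [[-0.2,0,0.2,0,0,0,200],[-0.35,0,0.35,0,0,0,200],[-0.5,0,0.5,0,0,0,200],[-0.5,0,0.5,0,0,0,200]]}}

```text
clock: 14.9
ee_pos: [0.4813, -0.3664, 0.0367]
tool_rot: [-1.642, -1.846, -0.681]
contact_force: [-2.8, -2.2, 10.5]
grip_width: 0.651
finger_force: 67.1
```

```bash
python3 st.py
```

```text
14.9 q [ 0.962  1.012 -0.31   1.581 -0.258  1.194  1.   ] p [ 0.4813 -0.3664  0.0367] z [-0.081  0.702 -0.707] y [0.993 0.116 0.001] F [-2.8 -2.2 10.5] g 0.651 67.1
```

{"name": "play_rows", "arguments": {"motion": [[0,0,0,0,0,0,150],[0,0,0,0,0,0,60],[0,0,0,0,0,0,0],[0,0,0,0,0,0,0],[0,0,0,0,0,0,0],[0,0,-2,0,0,0,0],[0,0,-6,0,0,0,0],[0,0,-12,0,0,0,0],[4.5,0,-16.5,0,0,0,0],[9,0,-21,0,0,0,0],[9,0,-21,0,0,0,0]]}}

```text
clock: 16.27
ee_pos: [0.4925, -0.4513, 0.2527]
tool_rot: [-1.646, -1.854, -0.681]
contact_force: [0.8, 0.1, -0.5]
grip_width: 0.999
finger_force: 0.0
```

```bash
python3 st.py; python3 - <<'E'
from h import *
a=shot('top');P=cloud(a);g=a['frame']
v,u=np.mgrid[:420,:560]
m=(P[...,2]>.058)&(P[...,2]<.08)&(abs(P[...,0]-.48)<.06)&(abs(P[...,1]+.37)<.06)
q=P[m];print('cup',len(q),cv2.minAreaRect((q[:,:2]*1000).astype(np.float32)),q[:,2].std())
m=(P[...,2]>.122)&(P[...,2]<.146)&(abs(P[...,0]-.562)<.06)&(abs(P[...,1]+.112)<.05)
q=P[m];print('block',len(q),cv2.minAreaRect((q[:,:2]*1000).astype(np.float32)))
hsv=cv2.cvtColor(g,cv2.COLOR_RGB2HSV)
m=((hsv[...,0]<6)|(hsv[...,0]>174))&(hsv[...,1]>150)&(hsv[...,2]>120)&(abs(P[...,2]-.097)<.01)&(u>255)&(u<290)
print('mark',P[m].mean(0),m.sum())
# balls: grey pixels in tin
m=(hsv[...,1]<70)&(hsv[...,2]>110)&(np.hypot(P[...,0]-.6073,P[...,1]-.1438)<.047)
print('grey px',m.sum())
cv2.imwrite('pics/p5.png',np.hstack([cv2.resize(g[100:230,170:290,::-1],(400,433),interpolation=2),cv2.resize(g[170:300,340:460,::-1],(400,433))]))
# pinch pose: tool down, finger line along slide axis
for f in (80,260,):
    a_=np.radians(f);y=np.array([np.cos(a_),np.sin(a_),0]);z=np.array([0,0,-1.]);Rt=np.stack([np.cross(y,z),y,z],1)
    row([.562,-.112,.25],Rt)
E
```

```text
16.27 q [ 0.997  0.843 -0.297  1.313 -0.27   1.616  0.918] p [ 0.4925 -0.4513  0.2527] z [-0.077  0.697 -0.713] y [0.993 0.116 0.006] F [ 0.8  0.1 -0.5] g 0.999 0.0
cup 129 ((480.65496826171875, -366.7806091308594), (56.270652770996094, 58.507484436035156), 6.002983570098877) 0.004474358972881174
block 267 ((562.8756103515625, -112.66596221923828), (23.873037338256836, 80.57176208496094), 79.84291076660156)
mark [0.58389748 0.00683652 0.09720834] 42
grey px 166
[23.31 10.91 23.13] [ 28.7 -38.2 -69.3]
[23.31 10.91 23.13] [-41.2 -31.  100.6]
```

View pics/p5.png

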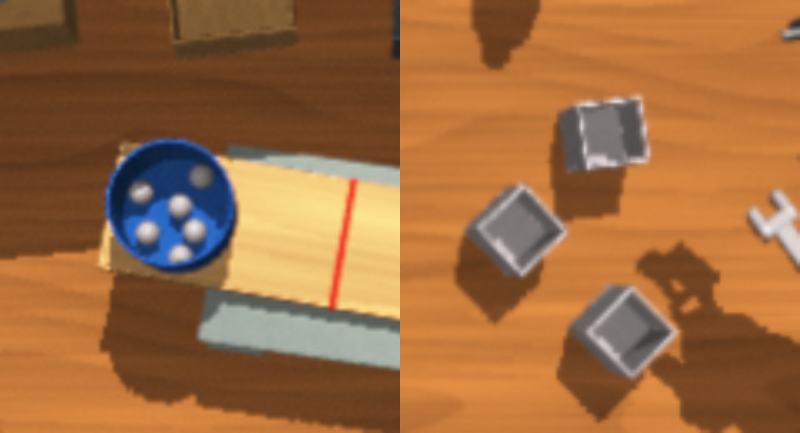

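Six balls are visible in the tin and the cup stands upright and empty. Moving above the grip block.

{"name": "play_rows", "arguments": {"motion": [[2,1,1,0,0,0,0],[4,2,4,3.6,-4.8,-8.7,0],[8,4,7.5,7.2,-9.5,-17.3,0],[12,5.5,11,10.8,-14.3,-26,0],[16,7.5,15,14.4,-19,-34.6,0],[20,9.4,19,18,-23.9,-43.3,0],[23.3,10.9,23.1,21.5,-28.7,-52,0],[23.3,10.9,23.1,25,-33.4,-60.6,0],[23.3,10.9,23.1,28.7,-38.2,-69.3,0],[23.3,10.9,23.1,28.7,-38.2,-69.3,0],[23.3,10.9,23.1,28.7,-38.2,-69.3,0]]}}

```text
clock: 17.7
ee_pos: [0.5609, -0.1117, 0.2478]
tool_rot: [-0.279, -3.123, -0.007]
contact_force: [0.1, 0.1, 0.6]
grip_width: 1.0
finger_force: 0.0
```

```bash
python3 st.py; python3 - <<'E'
from h import *
a_=np.radians(80);y=np.array([np.cos(a_),np.sin(a_),0]);z=np.array([0,0,-1.]);Rt=np.stack([np.cross(y,z),y,z],1)
row([.5625,-.112,.115],Rt)
E
```

```text
17.7 q [ 0.474  0.457 -0.528  1.922  0.295  0.845  1.185] p [ 0.5609 -0.1117  0.2478] z [-0.005  0.005 -1.   ] y [0.177 0.984 0.004] F [0.1 0.1 0.6] g 1.0 0.0
[-0.25 -0.05 13.28] [ 0.2 -0.4 -0.2]
```

{"name": "play_rows", "arguments": {"motion": [[-0.2,0,5,0.2,-0.4,-0.2,0],[-0.2,0,10,0.2,-0.4,-0.2,0],[-0.2,0,13.2,0.2,-0.4,-0.2,0],[-0.2,0,13.2,0.2,-0.4,-0.2,0],[-0.2,0,13.2,0.2,-0.4,-0.2,120],[-0.2,0,13.2,0.2,-0.4,-0.2,160],[-0.2,0,13.2,0.2,-0.4,-0.2,255],[-0.2,0,13.2,0.2,-0.4,-0.2,255],[-0.2,0,13.2,0.2,-0.4,-0.2,255],[-0.2,0,13.2,0.2,-0.4,-0.2,255],[-0.2,0,13.2,0.2,-0.4,-0.2,255]]}}

```text
clock: 19.08
ee_pos: [0.5636, -0.1116, 0.1176]
tool_rot: [0.268, 3.125, -0.002]
contact_force: [-0.1, 0.2, 7.2]
grip_width: 0.266
finger_force: 59.8
```

```bash
python3 st.py; python3 - <<'E'
from h import *
o=env.get_obs();M=R.from_rotvec(o['tool_rot']).as_matrix();a=np.radians(81.6)
print(M.T@np.array([np.cos(a),np.sin(a),0])*10.9)
E
```

```text
19.07 q [ 0.381  0.618 -0.418  2.037  0.454  0.57   1.045] p [ 0.5636 -0.1116  0.1176] z [ 0.005 -0.002 -1.   ] y [ 0.171  0.985 -0.001] F [-0.1  0.2  7.2] g 0.266 59.8
[ 2.69637308e-01  1.08966603e+01 -9.46032196e-03]
```

{"name": "play_rows", "arguments": {"motion": [[0,0.4,0,0,0,0,255],[0,1.2,0,0,0,0,255],[0.1,2,0,0,0,0,255],[0.1,3,0,0,0,0,255],[0.1,4,0,0,0,0,255],[0.1,5,0,0,0,0,255],[0.2,6,0,0,0,0,255],[0.2,7,0,0,0,0,255],[0.2,7.8,0,0,0,0,255],[0.2,8.5,0,0,0,0,255],[0.2,9,0,0,0,0,255],[0.2,9.2,0,0,0,0,255],[0.2,9.2,0,0,0,0,255]]}}

```text
clock: 20.7
ee_pos: [0.5768, -0.0238, 0.1176]
tool_rot: [0.273, 3.125, -0.008]
contact_force: [-2.9, -10.3, 10.9]
grip_width: 0.272
finger_force: 60.3
```

```bash
python3 st.py; cat > m.py <<'E'
from h import *
import sys
a_=np.radians(81.6);ax=np.array([np.cos(a_),np.sin(a_)]);la=np.array([-ax[1],ax[0]])
o0=np.array([.5829,.0068]);E=o0+.109*ax
for n in('top','side'):
    a=shot(n,n+sys.argv[1]+'.png');P=cloud(a)
    hsv=cv2.cvtColor(a['frame'],cv2.COLOR_RGB2HSV)
    m=((hsv[...,0]<6)|(hsv[...,0]>174))&(hsv[...,1]>130)&(hsv[...,2]>100)&(abs(P[...,2]-.097)<.008)&(abs(P[...,0]-.6)<.09)&(P[...,1]>0)&(P[...,1]<.15)
    q=P[m]; d=q[:,:2]-E
    if len(q): print(n,'mark rel edge along/lat',np.median(d@ax).round(4),np.round([(d@la).min(),(d@la).max()],3),'z',np.median(q[:,2]).round(4),len(q))
    m=(abs(P[...,2]-.0805)<.005)&(abs(P[...,0]-.585)<.11)&(abs(P[...,1]-.06)<.12)
    q=P[m];d=q[:,:2]-E;l=d@la;s=d@ax
    for lo in(-.075,.06,.07,.08):
        k=(l>lo)&(l<lo+.01)
        if k.sum()>20: print('  stand edge s at',lo,np.percentile(s[k],[98,100]).round(4))
    m=(abs(P[...,2]-.155)<.008)&(abs(P[...,0]-.62)<.08)&(abs(P[...,1]-.25)<.08)
    q=P[m]
    if len(q)>20: print('  tin',cv2.minEnclosingCircle((q[:,:2]*1000).astype(np.float32)),q[:,2].max())
    m=(abs(P[...,2]-.097)<.012)&(P[...,1]>.05)&(abs(P[...,0]-.61)<.1)
    q=P[m]
    if len(q)>50:
        c=np.linalg.lstsq(np.c_[q,np.ones(len(q))][:,[0,1,3]],q[:,2],rcond=None)[0];print('  plank slope',c[:2].round(3))
E
python3 m.py a
```

```text
20.7 q [ 0.214  0.618 -0.401  2.031  0.443  0.573  0.899] p [ 0.5768 -0.0238  0.1176] z [ 0.004 -0.005 -1.   ] y [ 0.173  0.985 -0.004] F [ -2.9 -10.3  10.9] g 0.272 60.3
top mark rel edge along/lat -0.0214 [-0.056  0.053] z 0.0967 44
  stand edge s at -0.075 [-0.0025 -0.0001]
  stand edge s at 0.06 [-0.0041  0.0001]
  stand edge s at 0.07 [-0.0041 -0.0007]
  stand edge s at 0.08 [-0.0045 -0.0007]
  tin ((621.899658203125, 230.75479125976562), 53.02572250366211) 0.1618289826042576
  plank slope [ 0.021 -0.003]
side mark rel edge along/lat -0.0217 [-0.011  0.054] z 0.0971 20
  stand edge s at -0.075 [-0.0522 -0.0488]
  stand edge s at 0.06 [-0.0035  0.0009]
  stand edge s at 0.07 [-0.0049  0.0014]
  stand edge s at 0.08 [-0.0054  0.0035]
  tin ((619.1917724609375, 230.6673583984375), 54.026493072509766) 0.15916562053424266
  plank slope [ 0.022 -0.001]
```

{"name": "play_rows", "arguments": {"motion": [[0,0.5,0,0,0,0,255],[0,1,0,0,0,0,255],[0.1,1.5,0,0,0,0,255],[0.1,1.9,0,0,0,0,255],[0.1,2.1,0,0,0,0,255],[0.1,2.1,0,0,0,0,255],[0.1,2.1,0,0,0,0,255]]}}

```text
clock: 21.68
ee_pos: [0.5796, -0.0035, 0.1177]
tool_rot: [0.273, 3.125, -0.008]
contact_force: [-1.1, -11.3, 12.3]
grip_width: 0.271
finger_force: 60.5
```

```bash
python3 st.py; python3 m.py b; python3 -c "
import cv2;g=cv2.imread('pics/topb.png');cv2.imwrite('pics/tb.png',cv2.resize(g[110:290,130:430],(800,480)))"
```

```text
21.68 q [ 0.176  0.62  -0.398  2.026  0.439  0.575  0.867] p [ 0.5796 -0.0035  0.1177] z [ 0.004 -0.006 -1.   ] y [ 0.174  0.985 -0.005] F [ -1.1 -11.3  12.3] g 0.271 60.5
top mark rel edge along/lat -0.0007 [-0.057  0.053] z 0.0967 43
  stand edge s at -0.075 [-0.0002 -0.0001]
  stand edge s at 0.06 [-0.0034 -0.0005]
  stand edge s at 0.07 [-0.0039 -0.0009]
  stand edge s at 0.08 [-0.0058 -0.0008]
  tin ((625.2538452148438, 251.4425811767578), 53.171897888183594) 0.16195990024598061
  plank slope [ 0.022 -0.002]
side mark rel edge along/lat -0.0012 [-0.01   0.053] z 0.0978 20
  stand edge s at -0.075 [-0.0263 -0.0201]
  stand edge s at 0.06 [-0.0052  0.0001]
  stand edge s at 0.07 [-0.005   0.0004]
  stand edge s at 0.08 [-0.0028  0.0032]
  tin ((623.4615478515625, 250.4875030517578), 53.377777099609375) 0.15863034877364035
  plank slope [ 0.025 -0.002]
```

View pics/tb.png

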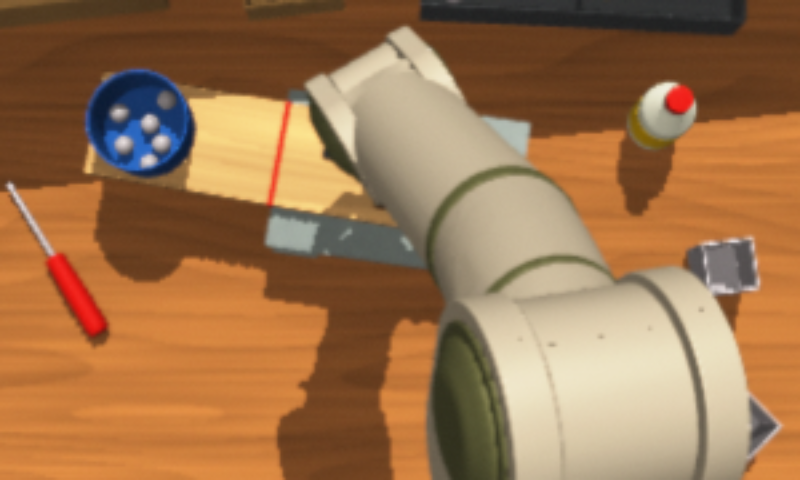

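The red line (275,150) is level with the stand's edge, six balls are in the tin, and the cup and bystanders are in place. Settling briefly, then handing in.

{"name": "play_rows", "arguments": {"motion": [[0,0,0,0,0,0,255],[0,0,0,0,0,0,255],[0,0,0,0,0,0,255],[0,0,0,0,0,0,255]]}}

```text
clock: 22.28
ee_pos: [0.5796, -0.0036, 0.1177]
tool_rot: [0.273, 3.125, -0.008]
contact_force: [-1.8, -11.9, 12.3]
grip_width: 0.268
finger_force: 60.5
```

```bash
python3 st.py; python3 -c "
from workcell import env
print(env.hand_in())"
```

```text
22.27 q [ 0.176  0.62  -0.398  2.026  0.439  0.575  0.867] p [ 0.5796 -0.0036  0.1177] z [ 0.004 -0.006 -1.   ] y [ 0.174  0.985 -0.005] F [ -1.8 -11.9  12.3] g 0.268 60.5
the job is handed in; nothing more can be done
None
```

I handed the job in at 22.3 s, with no verdict returned: all six balls are in the tin, the cup is upright on the bench, and the plank is held flat on the stand with its red line about 1 mm from the edge.

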